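Set the electrode gap to the gauge blade

TASK

Turn the adjusting screw on the blue jig clockwise until the gauge blade in the gap just drags (dial needle in the green sector), and let go of the screw. Then draw the blade out by its orange handle, without altering the setting, and leave it lying wholly inside the white tray. Leave the other things on the bench where they are.

Things in the scene. Friction and masses are not known exactly. Their poses are not given: they have to be found in the camera images.
- jig: Blue electrode gap jig, fixed. Origin: on the bench straight below the screw; x from the screw towards the dial, z up. Base plate x -70 to 187, y -55 to 55, 12 high, with a strip 30 wide out to y 130 under the blade's handle. Console 90 wide over the origin; its rear edge reaches x 64, z 81. Behind it a ram moves along +x towards the anvil plate; the blade stands on edge in the gap between.
- console_face (a point): Centre of the console's sloping top face, where the screw comes out: 60 above the jig's origin. Axes are the jig's. The face is 100 long, 90 wide, slopes 25 degrees and rises towards jig +x; its outward normal, the screw's axis, is (-0.423, 0, 0.906) in jig axes.
- screw_grip (a point): Grip point of the adjusting screw, on its axis 32 above the sloping face, in its black wing (bar 44 long, 12 thick, from 10 to 46 above the face, over a brass collar 44 dia up to 10 above the face). Axes turn with the screw: z outward along its axis (25 degrees from vertical), x along the wing's length, y across its 12 mm.
- screw (a joint): Screw angle, rad, 0 to 4.0; grows clockwise seen from above its head. 1 rad moves the ram 2.0 mm towards the anvil. Starts at 0 to 0.7 and stays where left (friction 0.15 N m). 1 to 4 mm of slack at the start: the anvil's seat differs from run to run, so contact comes at another angle each time. After contact the needle moves 1.2 rad per rad of screw.
- needle (a joint): Dial needle, rad: how firmly the blade is nipped. 0 = not nipped (it points to jig +y); turns clockwise seen from above, 0.6 rad per mm that the sprung anvil (2 N/mm) is pushed back; stop at 2.1. Green sector 0.24 to 1.14 (0.8 to 3.8 N): the blade just drags. Below: loose. Red sector above: too tight.
- dial (a point): Centre of the white dial face, 60 dia, facing up, on a blue block (jig x 117 to 183, y -40 to 40, 50 high). Black needle 21 long. Axes are the jig's.
- ram_face (a point): Centre of the ram's copper foot face (26 dia), 28 above the bench; the gap runs from here to anvil_face.
- anvil_face (a point): Centre of the anvil's copper face (44 wide, 26 high) across the gap; springs back up to 3.5 mm when pushed.
- blade: Gauge, loose, 63 to 126 g: orange handle 14 (x) x 50 (y) x 40 tall; steel blade 5 thick (x), 24 tall, 100 long from the handle's end along -y. Origin: centre of the handle's underside, z up. Starts on edge on the 12 high base, axes nearly the jig's, handle at jig x 86, y 95 with free space around. Grip across the 14 mm; drawn 80 along jig +y it is free, or lift it straight out.
- blade_tip (a point): Far end of the steel blade, 125 from the handle's centre, 12 above the blade's lower edge.
- tray: White open gauge tray, fixed, 220 (x) x 140 (y) x 28 tall, walls and floor about 4 thick; origin: centre of its underside on the bench, x along its long side.
- rack: Grey vial rack, fixed bystander, 200 x 110, 87 tall with its vials; stands left or right of the jig, the tray on the other side. Origin: centre of its underside.
- wash_bottle: Bystander, loose: white wash bottle with blue cap, 72 dia x 170 tall. Origin: centre of its underside.
- beaker: Bystander, loose: glass beaker, 70 dia x 90 tall. Origin: centre of its underside.
- reagent_jar: Bystander, loose: amber jar with red lid, 60 dia x 75 tall. Origin: centre of its underside.
- small_vial: Bystander, loose: clear vial with white cap, 28 dia x 50 tall. Origin: centre of its underside.
- puck: Bystander, loose: copper disc, 40 dia x 14 tall. Origin: centre of its underside.
- screwdriver_grip (a point): Bystander: a screwdriver lying on the bench, middle of its handle.
Not all that is in view belongs to the job. Several things have the shape of the blade; the one meant has the colours described above.

How it is judged:
On the way:
1. the needle stands in the green sector with the blade nipped in the gap, robot off the screw and the blade (value of joint needle between 0.24 and 1.14 rad and y of blade_tip in the frame of jig between -0.06 and -0.012 m and contact force between each of the arm, the fingers and jig below 0.1 N and contact force between the fingers and blade below 0.1 N), for 0.3 s.
At the end, for the whole second after the job is handed in: The blade lies at rest, released, wholly inside the tray (handle origin and blade tip within its walls, below 28 mm), and the gap from ram to anvil, now empty, is still as set: 2.8 to 4.9 mm (green sector, 0.3 mm of grace). No bystander moved over 40 mm (distance between ram_face and anvil_face between 0.0028 and 0.0049 m and x of blade in the frame of tray between -0.11 and 0.11 m and y of blade in the frame of tray between -0.07 and 0.07 m and x of blade_tip in the frame of tray between -0.11 and 0.11 m and y of blade_tip in the frame of tray between -0.07 and 0.07 m and height (world z) of each of blade, blade_tip below 0.028 m and linear speed of blade below 0.02 m/s); the robot touches nothing.
It fails at once if a bystander was moved by more than 40 mm (distance of any of wash_bottle, beaker, reagent_jar, small_vial, puck, screwdriver_grip from where it was at the start of the episode above 0.04 m).
It also fails if it takes over 72 s, if anything falls off the work surface, if the arm or the gripper's body presses on something with over 40 N, if the wrist force passes 120 N, or if a joint passes its speed limit or range.

ROBOT

A 7-joint arm with a two-finger parallel gripper is mounted at the origin on the work surface. World frame = base frame: x ahead of the robot, y to its left, z up, the work surface at z = 0. Lengths are in m, angles in rad, forces in N, time in s.
With the tool pointing down it reaches from about 0.35 to 0.9 m from the base axis. Payload 8.1 kg.
Tool frame: the origin (TCP) lies at the very end of the fingers, on their centre line; the grasp point (between the pads) lies ctrl.tcp_to_grasp behind it (ctrl.tcp_to_grasp is the distance from the TCP to the grasp point, in m); y points along the fingers, z is the direction in which the jaws open and shut, and the axes are right-handed (so a half turn about y gives the same grasp; the last joint's range is limited). The gripper opens to 85 mm and grips with 20 to 120 N. Pads are 22 mm wide; open, the fingers measure 114 mm over their backs; the gripper's body (76 mm by 85 mm) begins 54 mm behind the grasp point. The pads swing forward as they close: fully open they stand 13 mm farther back than shut.
Start: joints at [-1.364, 0.434, 0.025, 1.573, -0.012, 1.134, -0.075], TCP at [0.191, 0.595, 0.231] pointing down, gripper open.
Joint ranges: [-2.62, 2.62], [-0.44, 2.09], [-1.27, 1.32], [0.08, 2.57], [-1.32, 4.46], [0.12, 2], [-2.74, 2.74]. Speed limits (rad/s): [2.22, 2.22, 3.01, 3.01, 3.14, 3.14, 3.14].

INTERFACE

Orientations are given as a unit quaternion [w, x, y, z].
In Python, from bench import ctrl gives the robot as it stands. The module is installed in compiled form; this text tells all that it offers.
- The arm moves only by the tool carry_out, never from a script. Its argument "plan" is a list of rows, each a list of 7 numbers: the turn, a rotation vector about the tool's x, y, z in degrees, then the shift along the tool's x, y, z in mm, then the gripper's target within -1 to 1 (fully open at 1, half-way at 0, shut at -1). In form: [[wx, wy, wz, dx, dy, dz, jaw], ...]. A call has 1 to 12 rows; each row shifts and turns the commanded pose from where the row before left it, along the tool's axes as they then stand; what a row does not reach is not made up. A row lasts 1/8 s, in which the tool goes at most 62.5 mm and 10.7 degrees, less where a joint would pass 70% of its speed; a pose out of reach is approached as far as the arm can. A call is refused whole if a number of a shift passes 62.5 or a number of a turn 10.7, either way. A call with a gripper value outside its range is refused whole. The fingers move at their own pace and stop on an object; "newtons" is the grip in N (left out, the last holds). Time passes only in rows, so rows that do not move let the fingers close. It gives the time, the measured TCP pose, the force and the opening at its end, in the units of the state.
- ctrl.state(): the state, without advancing time (a new reading comes with each control period).
- ctrl.read_camera(name): name is "scene" or "top" or "wrist"; returns a dict with "img" (420x560x3 uint8, red, green, blue), "vfov" (degrees; the focal length in pixels is half the picture's height over the tangent of half this angle, whatever the lens; pixels are square), "cx", "cy" (the principal point, pixels), "pose" (4x4, takes a point from camera to world coordinates). Camera axes: x right, y up, looking along -z (the intrinsics and any distortion apply to the point x, -y, -z); pixel columns grow to the right and rows downward; lengths in m; the calibration is good to about 2 mm. A picture is of the moment at which its call begins. There is no depth.
- ctrl.sign_off(): hands the job in, once; it reports no verdict.
The state is a dict: "time": time; "q": joint angles; "qd": joint speeds; "joint_efforts": joint torques, N m; "ee_pos": TCP position; "tcp_rot": TCP orientation; "contact_force": force on the tool from outside, world axes, zero at the start; "torque": the same for the moment, N m; "width": finger opening in m.
Only numpy, scipy, OpenCV 4.12 (cv2) and the standard library are available. Lean on these libraries where they do the work, as an engineer would, in place of code of your own. Each camera call takes 0.05 s, during which the arm holds its last target.

## Working session

There is one attempt and no reset: what is moved stays moved. The work goes in short steps, Python scripts to look and compute and a tool call to move; the robot and the scene stay as the last step left them, time stands still between calls to the robot, and variables do not carry over. Pictures are saved under pics/ and viewed, and the job is handed in when it is done.

Besides the shell and the picture viewer there is one more tool, called after "Emit:" as name(argument=value, ...) on one line, values as JSON. carry_out: Moves the arm, as the interface text tells. Its arguments: {"type":"object","properties":{"plan":{"type":"array"},"newtons":{"type":"number"}},"required":["plan"]}

```bash
mkdir -p pics; cat > h.py <<'E'
import numpy as np,cv2
from bench import ctrl
def snap(n,f):
    c=ctrl.read_camera(n); cv2.imwrite('pics/'+f+'.png',c['img'][:,:,::-1]); np.save('pics/'+f+'.npy',c,allow_pickle=True); return c
def load(f): return np.load('pics/'+f+'.npy',allow_pickle=True).item()
def ray(c,u,v):
    f=210/np.tan(np.radians(c['vfov']/2)); d=np.array([(u-c['cx'])/f,-(v-c['cy'])/f,-1.]); P=c['pose']; return P[:3,3],P[:3,:3]@d
def atz(c,u,v,z):
    o,d=ray(c,u,v); return o+d*(z-o[2])/d[2]
def proj(c,p):
    f=210/np.tan(np.radians(c['vfov']/2)); P=c['pose']; q=P[:3,:3].T@(np.asarray(p)-P[:3,3]); return c['cx']+f*q[0]/-q[2], c['cy']-f*q[1]/-q[2]
def crop(f,x0,y0,x1,y1,s,o):
    i=cv2.imread('pics/'+f+'.png')[y0:y1,x0:x1]; cv2.imwrite('pics/'+o+'.png',cv2.resize(i,None,fx=s,fy=s,interpolation=cv2.INTER_CUBIC))
E
python3 - <<'E'
from h import *
np.set_printoptions(precision=4,suppress=True)
for n in ('scene','top','wrist'):
    c=snap(n,n+'0'); print(n,{k:v for k,v in c.items() if k!='img'})
print(ctrl.state(),ctrl.tcp_to_grasp)
E
```

```text
scene {'vfov': 43.14006735219585, 'cx': 280.7303203614871, 'cy': 202.3784116878275, 'pose': array([[-0.3287, -0.5931,  0.7349,  1.4196],
       [ 0.9442, -0.2232,  0.2422,  0.2924],
       [ 0.0204,  0.7736,  0.6334,  0.8546],
       [ 0.    ,  0.    ,  0.    ,  1.    ]])}
top {'vfov': 43.591966531350245, 'cx': 281.3760441641185, 'cy': 208.85921294310697, 'pose': array([[ 0.023 ,  0.9798, -0.1987,  0.2321],
       [-0.9995,  0.0182, -0.026 , -0.0158],
       [-0.0219,  0.1992,  0.9797,  1.3691],
       [ 0.    ,  0.    ,  0.    ,  1.    ]])}
wrist {'vfov': 64.00194346789118, 'cx': 281.79130177238613, 'cy': 209.1294922991224, 'pose': array([[ 0.3047, -0.9032, -0.3024,  0.1126],
       [ 0.9524,  0.2886,  0.0977,  0.6202],
       [-0.001 , -0.3178,  0.9481,  0.3734],
       [ 0.    ,  0.    ,  0.    ,  1.    ]])}
{'time': 0.15, 'q': array([-1.3636,  0.435 ,  0.025 ,  1.5739, -0.0116,  1.134 , -0.0751]), 'qd': array([ 0.0006, -0.0003,  0.0004, -0.0024, -0.0008,  0.0028, -0.0012]), 'joint_efforts': array([  0.0013, -67.0881,   1.0254, -31.645 ,   0.0155,   0.0091,
        -0.    ]), 'ee_pos': array([0.1904, 0.5949, 0.2307]), 'tcp_rot': array([-0.6982,  0.6991, -0.1091,  0.1091]), 'contact_force': array([-0.0352, -0.5931, -0.4452]), 'torque': array([-0.0061,  0.0338,  0.0361]), 'width': 0.08558631690171027} 0.0187
```

View pics/scene0.png

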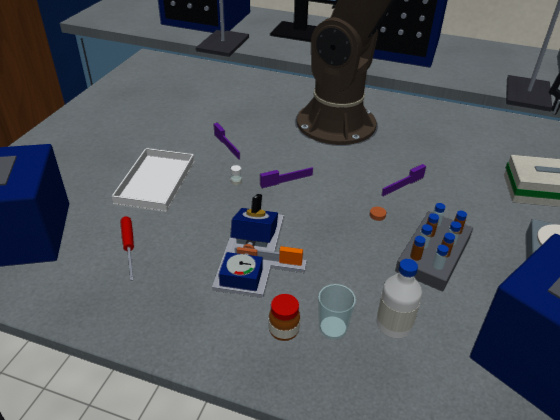

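View pics/top0.png

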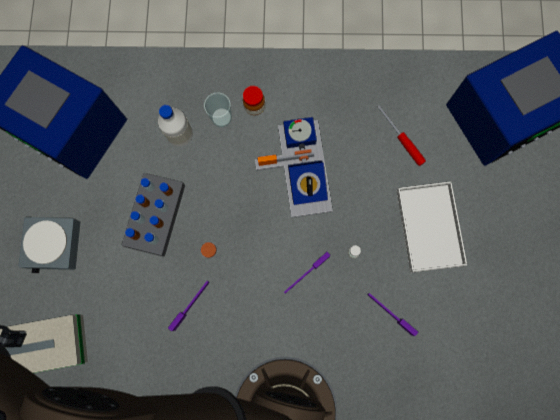

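View pics/wrist0.png

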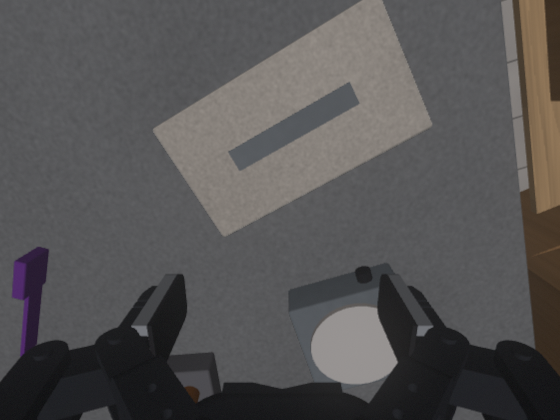

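The scene view shows the jig in the centre, with the screw near (257,203), the dial at (241,265) and the orange handle at (291,256). In the top view the screw is at (309,185), the handle at (267,160), the tray at (432,226) and the rack at (153,214). I'll enlarge these next.

```bash
python3 - <<'E'
from h import *
crop('top0',240,100,350,225,6,'top0c')
crop('top0',385,170,480,280,6,'top0t')
crop('scene0',200,180,320,300,5,'scene0c')
E
```

```text
(no output)
```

View pics/top0c.png

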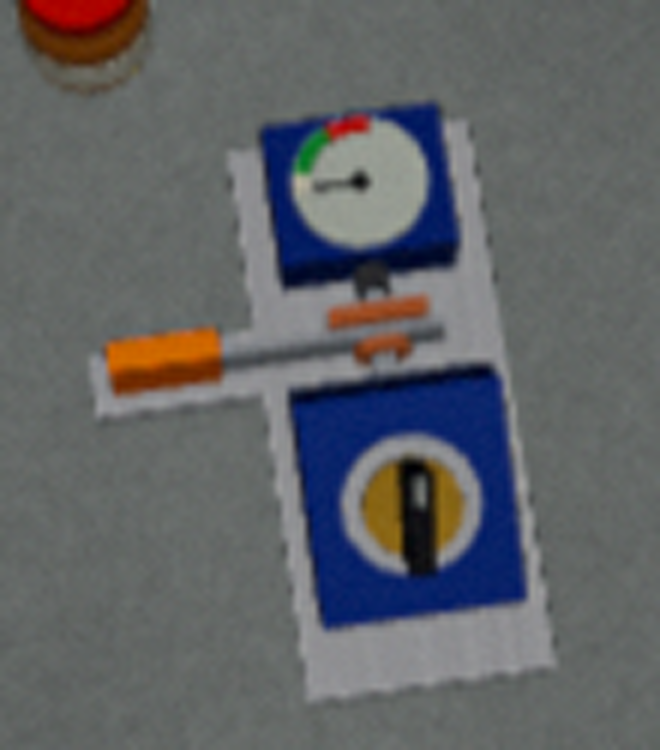

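View pics/top0t.png

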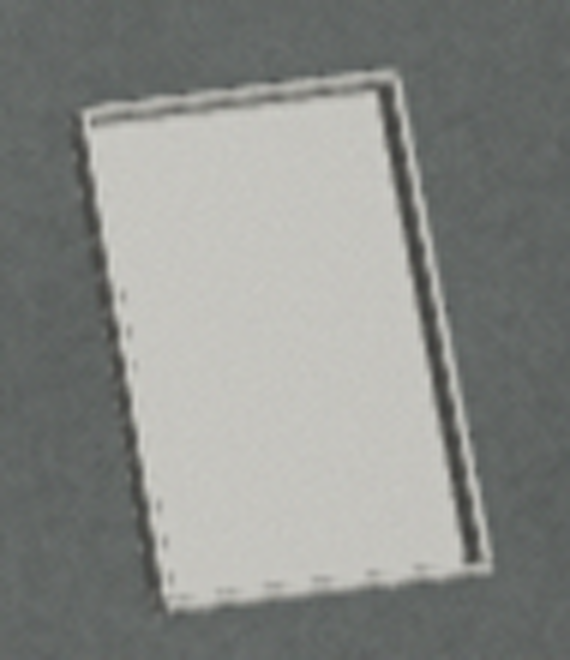

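View pics/scene0c.png

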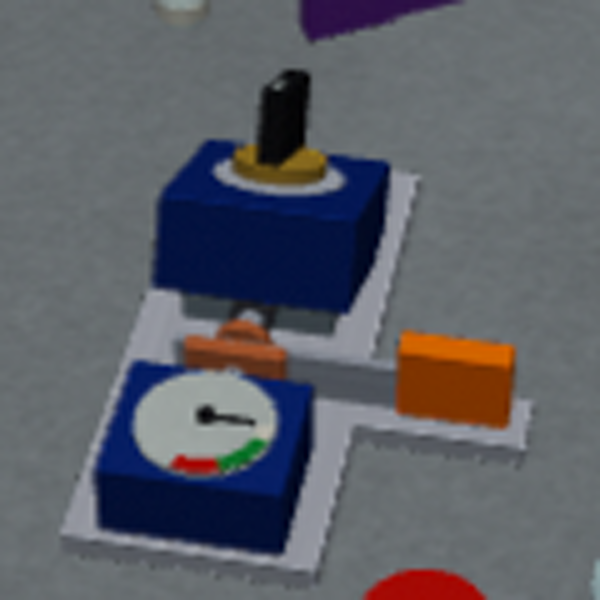

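```bash
python3 - <<'E'
from h import *
from scipy.optimize import least_squares
np.set_printoptions(precision=4,suppress=True)
ct=load('top0'); cs=load('scene0')
T=lambda a,b,x0,y0,s:((a+.5)/s-.5+x0,(b+.5)/s-.5+y0)
def fit(obs,g):
    def res(p):
        c,s=np.cos(p[2]),np.sin(p[2]); R=np.array([[c,-s,0],[s,c,0],[0,0,1]])
        return np.concatenate([np.array(proj(cam,R@np.array(P)/1000+[p[0],p[1],0]))-uv for cam,P,uv in obs])
    r=least_squares(res,g,loss='soft_l1'); return r.x,r.fun.reshape(-1,2)
J=[]
for P,a,b in [((-70,55,12),308,700),((-70,-55,12),553,662),((150,0,50),361,181),((187,55,12),230,150),((187,-55,12),462,122),((-45.3,45,38.9),322,628),((-45.3,-45,38.9),527,598),((64,-45,81),497,370)]:
    J.append((ct,P,T(a,b,240,100,6)))
n=len(J)
S=[(cs,P,T(a,b,200,180,5)) for P,a,b in [((150,0,50),206,413),((64,45,81),345,312),((64,-45,81),160,200),((187,-55,12),65,535),((187,55,12),315,572)]]
for o in (J,S,J+S):
    x,f=fit(o,[.6,-.05,0.1]); print(x,np.degrees(x[2])); print(f)
Q=[(ct,P,T(a,b,385,170,6)) for P,a,b in [((110,70,28),85,108),((110,-70,28),397,72),((-110,-70,28),490,568),((-110,70,28),165,608)]]
x,f=fit(Q,[.5,-.35,0]);print(x,np.degrees(x[2]));print(f)
for a,b in [(118,330),(152,350)]: pass
p=atz(ct,*T(107,360,240,100,6),.052);q=atz(ct,*T(219,345,240,100,6),.052);print('handle ends',p,q)
for n,u,v in [('vial',355,251),('rack',153,214),('jar',253,97)]:print(n,atz(ct,u,v,.04))
E
```

```text
[ 0.5656 -0.0479  0.1596] 9.1454436565952
[[-0.2136  0.09  ]
 [ 0.3695  0.6574]
 [-0.1324  0.0502]
 [-0.3816  0.0549]
 [ 0.8859 -0.7955]
 [-0.1007  0.3463]
 [ 0.1528  0.5588]
 [-0.372  -6.4021]]
[ 0.559  -0.0457  0.1328] 7.608651099731868
[[  0.2603   1.9678]
 [  2.4648 -12.61  ]
 [ -0.7228   3.6219]
 [ -1.0127  -1.466 ]
 [  0.1231  -0.0897]]
[ 0.5641 -0.0479  0.1557] 8.922035544700872
[[ -0.3464   0.5941]
 [  0.2697   1.3186]
 [  0.0702   0.5679]
 [ -0.1479   0.4746]
 [  1.1499  -0.2298]
 [ -0.1962   0.8656]
 [  0.0847   1.2081]
 [ -0.277   -5.7774]
 [ -0.0383   3.5891]
 [  1.4744 -11.6   ]
 [ -2.0398   5.2225]
 [ -1.1895   0.7288]
 [  0.4268   1.2527]]
[ 0.4679 -0.3684  0.1374] 7.870384975117892
[[-0.7118 -0.2802]
 [ 0.4283 -0.4942]
 [ 0.4734  0.4674]
 [-0.2602  0.2335]]
handle ends [0.6294 0.0848 0.052 ] [0.637  0.0362 0.052 ]
vial [ 0.3962 -0.1696  0.04  ]
rack [0.4819 0.352  0.04  ]
jar [0.8088 0.1033 0.04  ]
```

```bash
cat >> h.py <<'E'
from scipy.spatial.transform import Rotation as Ro
np.set_printoptions(precision=4,suppress=True)
def Rs(q): return Ro.from_quat([q[1],q[2],q[3],q[0]])
YAW=np.radians(9.0); JO=np.array([.5656,-.0479,0])
RJ=Ro.from_euler('z',YAW)
N=np.array([-np.sin(np.radians(25)),0,np.cos(np.radians(25))])
def J2W(p): return RJ.apply(np.array(p)/1000)+JO
def rel(Rt,pt,s=None):
    """turn first (tool axes), then shift in the turned axes"""
    s=s or ctrl.state(); R=Rs(s['tcp_rot']); 
    w=(R.inv()*Rt).as_rotvec(degrees=True); d=Rt.inv().apply(pt-s['ee_pos'])*1000
    d0=R.inv().apply(pt-s['ee_pos'])*1000
    return w,d,d0
def screwR(th,flip=1):
    # wing y direction: jig y rotated by th about n (right handed)
    zt=Ro.from_rotvec(N*th).apply([0,1,0])*flip
    y=-N; x=np.cross(y,zt); return RJ*Ro.from_matrix(np.array([x,y,zt]).T)
E
python3 - <<'E'
from h import *
s=ctrl.state(); print(Rs(s['tcp_rot']).as_matrix())
fp=np.array([0,0,60.])
print('tcp grasp',J2W(fp+N*(34-18.7)))
for f in (1,-1):
    R=screwR(0,f); p=J2W(fp+N*160)
    print(f,R.as_matrix(),p,rel(R,p))
# wing overlay
ct=load('top0')
for h in (10,46): 
  for a in (0,90): 
    for L in (-22,22):
      d=Ro.from_rotvec(N*np.radians(a)).apply([np.cos(np.radians(25)),0,np.sin(np.radians(25))])
      u=np.array(proj(ct,J2W(fp+N*h+d*L))); print(h,a,L,(u-[240,100]+.5)*6-.5)
E
```

```text
[[ 0.9524 -0.0003  0.3049]
 [-0.3049 -0.0011  0.9524]
 [ 0.0001 -1.     -0.0012]]
tcp grasp [ 0.5592 -0.0489  0.0739]
1 [[ 0.8951  0.4174 -0.1564]
 [ 0.1418  0.0661  0.9877]
 [ 0.4226 -0.9063  0.    ]] [ 0.4988 -0.0585  0.205 ] (array([  5.9016, -26.308 , -24.5515]), array([ 172.5369,  108.8391, -693.5606]), array([ 492.8916,   26.3899, -528.207 ]))
-1 [[-0.8951  0.4174  0.1564]
 [-0.1418  0.0661 -0.9877]
 [-0.4226 -0.9063 -0.    ]] [ 0.4988 -0.0585  0.205 ] (array([ 33.2806, 150.0545,   7.9999]), array([-172.5369,  108.8391,  693.5606]), array([ 492.8916,   26.3899, -528.207 ]))
10 0 -22 [418.8225 557.3865]
10 0 22 [406.5534 456.3987]
10 90 -22 [464.0142 500.0896]
10 90 22 [361.3993 514.0828]
46 0 -22 [426.499 574.664]
46 0 22 [413.9594 471.0884]
46 90 -22 [472.9342 515.8941]
46 90 22 [367.5638 530.2661]
```

Emit:
carry_out(plan=[[0, 0, 0, 41, 0, -44, 1], [0, 0, 0, 41, 0, -44, 1], [0, 0, 0, 41, 0, -44, 1], [0, 0, 0, 41, 0, -44, 1], [0, 0, 0, 41, 0, -44, 1], [0, 0, 0, 41, 0, -44, 1], [0, 0, 0, 41, 0, -44, 1], [0, 0, 0, 41, 0, -44, 1], [0, 0, 0, 41, 0, -44, 1], [0, 0, 0, 41, 0, -44, 1], [0, 0, 0, 41, 0, -44, 1], [0, 0, 0, 41, 0, -44, 1]], newtons=40)

```text
time: 1.65
ee_pos: [0.4986, -0.0593, 0.2314]
tcp_rot: [0.699, -0.699, 0.109, -0.109]
contact_force: [1.1, 0.8, -0.6]
width: 0.085
```

Emit:
carry_out(plan=[[1.48, -6.58, -6.14, 0, 0, 0, 1], [1.48, -6.58, -6.14, 0, 0, 0, 1], [1.48, -6.58, -6.14, 0, 0, 0, 1], [1.48, -6.58, -6.14, 0, 0, 0, 1], [0, 0, 0, 0, 0, 0, 1]])

```text
time: 2.28
ee_pos: [0.496, -0.0582, 0.2306]
tcp_rot: [0.701, -0.676, -0.205, -0.099]
contact_force: [0.8, -0.0, 0.7]
width: 0.0856
```

```bash
python3 - <<'E'
from h import *
s=ctrl.state(); print(s['time'],s['q'],s['ee_pos'],s['contact_force'],s['width'])
print(rel(screwR(0),J2W(np.array([0,0,60.])+N*160)))
snap('wrist','w1');snap('top','t1')
E
```

```text
2.275 [-0.3117  0.0037  0.407   2.2428 -0.2351  0.4838  2.0058] [ 0.496  -0.0582  0.2306] [ 0.8279 -0.0165  0.7368] 0.08560500074892914
(array([-0.1015, -0.1724, -0.0509]), array([-8.2988, 24.3202, -0.6835]), array([-8.2751, 24.3263, -0.7515]))
```

View pics/w1.png

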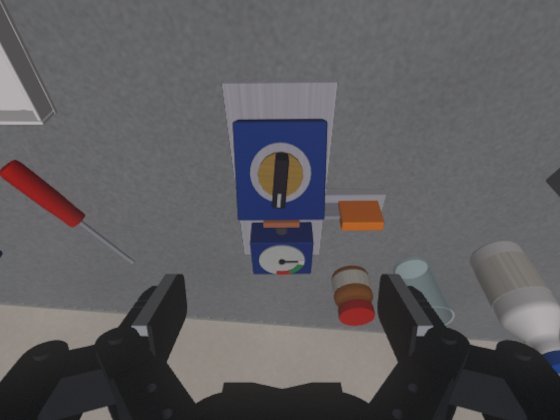

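The wrist view shows the wing running from (281,152) to (278,207), the dial at (282,261) and the handle at (361,215).

```bash
python3 - <<'E'
from h import *
crop('w1',215,75,345,285,3.7,'w1c')
c=load('w1'); f=lambda u:((np.array(u)-[215,75]+.5)*3.7-.5)
for n,p in dict(face=[0,0,60],top=np.array([0,0,60])+N*46,c10=np.array([0,0,60])+N*10,dial=[150,0,50],b1=[-70,55,12],b2=[-70,-55,12],b3=[187,55,12],b4=[187,-55,12],l1=[-45.3,45,38.9],l2=[-45.3,-45,38.9]).items(): print(n,f(proj(c,J2W(p))))
E
```

```text
face [242.9589 369.8994]
top [242.6149 413.2487]
c10 [242.892  378.3299]
dial [244.9458 687.2581]
b1 [455.2213  38.2878]
b2 [27.9041 39.6278]
b3 [382.7418 668.2319]
b4 [107.5076 669.2876]
l1 [418.2565 177.3919]
l2 [ 65.8598 178.5513]
```

View pics/w1c.png

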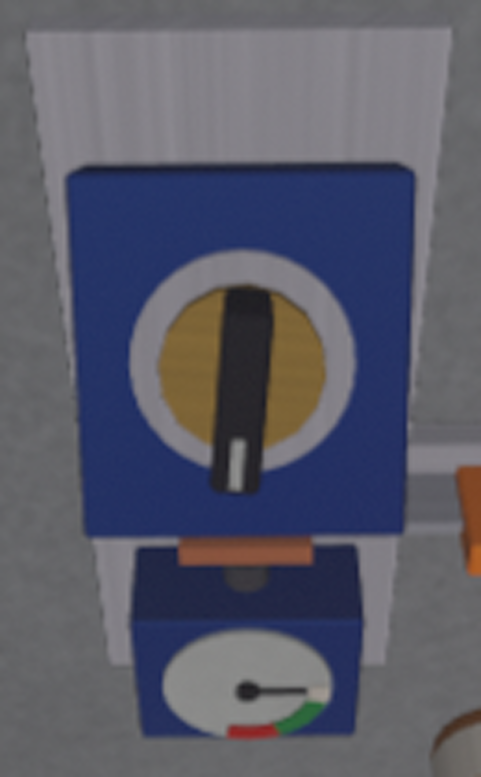

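Emit:
carry_out(plan=[[0, 4, 0, -10, 0, -0.7, 1], [0, 0, 0, 0, 40, 0, 1], [0, 0, 0, 0, 45, 0, 1], [0, 0, 0, 0, 40, 0, 1], [0, 0, 0, 0, 25, 0, 1], [0, 0, 0, 0, 9, 0, 1], [0, 0, 0, 0, 9, 0, 1], [0, 0, 0, 0, 0, 0, 1]])

```text
time: 3.38
ee_pos: [0.5618, -0.0475, 0.0763]
tcp_rot: [0.709, -0.671, -0.18, -0.121]
contact_force: [-0.4, 0.4, -1.0]
width: 0.0851
```

```bash
python3 - <<'E'
from h import *
s=ctrl.state(); print(s['time'],s['q'],s['ee_pos'],s['contact_force'],s['width'])
print(rel(screwR(np.radians(-4)),J2W(np.array([0,0,60.])+N*15.3)))
snap('wrist','w2');snap('scene','s2');crop('s2',180,120,320,300,4,'s2c')
E
```

```text
3.375 [ 0.0209  0.3941  0.0346  2.2642 -1.0559  0.1195  2.7372] [ 0.5618 -0.0475  0.0763] [-0.357   0.4207 -1.0203] 0.08505927816613024
(array([-0.2362, -0.1271, -0.204 ]), array([-3.4534,  1.0859, -1.2016]), array([-3.4468,  1.0932, -1.2138]))
```

View pics/w2.png

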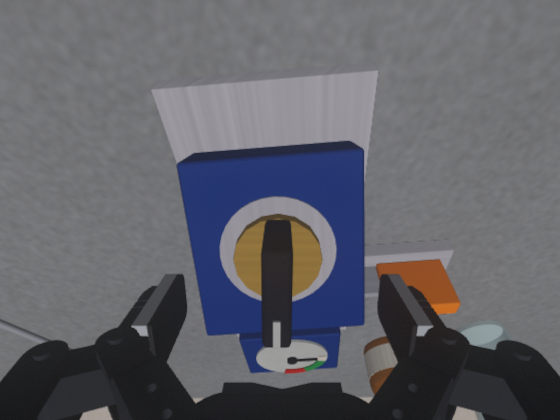

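View pics/s2c.png

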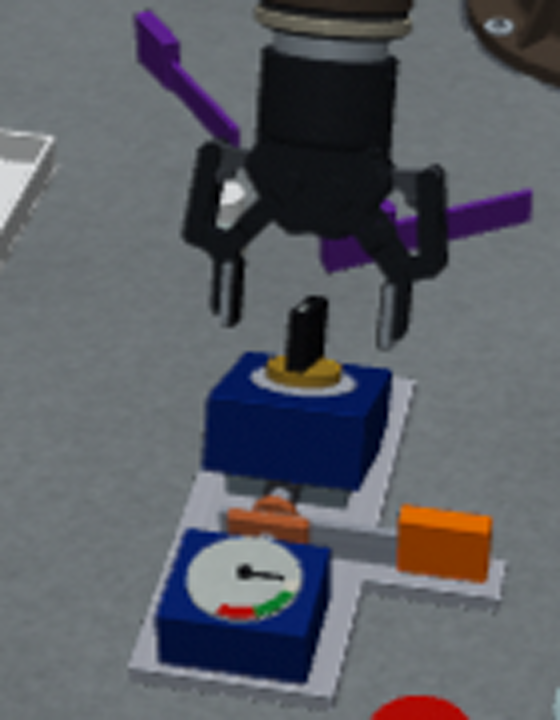

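The view is good: the wing lies between the jaws with nothing touching. But q6 and q7 are on their limits, so I'll turn a little clockwise and see whether the arm frees itself.

Emit:
carry_out(plan=[[0, 10, 0, 0, 0, 0, 1], [0, 0, 0, 0, 0, 0, 1]])

```text
time: 3.72
ee_pos: [0.5607, -0.0481, 0.0773]
tcp_rot: [0.721, -0.659, -0.119, -0.179]
contact_force: [-0.1, -0.0, -0.7]
width: 0.0854
```

```bash
python3 - <<'E'
from h import *
s=ctrl.state(); print(s['time'],s['q'],s['ee_pos'],s['contact_force'],s['width'])
print(rel(screwR(np.radians(-14)),J2W(np.array([0,0,60.])+N*15.3)))
E
```

```text
3.725 [-0.0096  0.3908  0.0734  2.2694 -1.1269  0.1309  2.6344] [ 0.5607 -0.0481  0.0773] [-0.1263 -0.0052 -0.6855] 0.08542785976964959
(array([-0.1217,  0.0013, -0.1649]), array([-2.6675,  2.4975, -1.2128]), array([-2.6603,  2.5026, -1.2181]))
```

Emit:
carry_out(plan=[[0, 0, 0, -4.5, 1.5, -0.5, 1], [0, -5, 0, 0, 0, 0, 1], [0, -5, 0, 0, 0, 0, 1], [0, 0, 0, 0, 0, 0, 1]])

```text
time: 4.22
ee_pos: [0.558, -0.0486, 0.0762]
tcp_rot: [0.708, -0.672, -0.181, -0.119]
contact_force: [-0.3, 0.2, -0.2]
width: 0.0854
```

```bash
python3 - <<'E'
from h import *
s=ctrl.state(); print(s['time'],s['q'],s['ee_pos'],s['contact_force'],s['width'])
print(rel(screwR(np.radians(-4)),J2W(np.array([0,0,60.])+N*15.3)))
snap('wrist','w3')
E
```

```text
4.225 [ 0.0244  0.3905  0.0325  2.2707 -1.0546  0.1178  2.7424] [ 0.558  -0.0486  0.0762] [-0.3089  0.2158 -0.2288] 0.0853755734108449
(array([-0.1706,  0.1193, -0.3261]), array([ 0.1373,  2.6065, -0.4509]), array([ 0.1512,  2.6043, -0.459 ]))
```

View pics/w3.png

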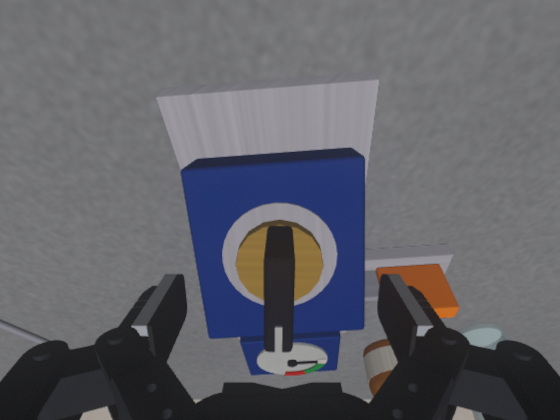

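Emit:
carry_out(plan=[[0, 3, 0, -1, 0.5, -0.5, 0], [0, 0, 0, 0, 0, 0, -0.6], [0, 0, 0, 0, 0, 0, -1], [0, 0, 0, 0, 0, 0, -1], [0, 0, 0, 0, 0, 0, -1], [0, 0, 0, 0, 0, 0, -1], [0, 0, 0, 0, 0, 0, -1]], newtons=40)

```text
time: 5.15
ee_pos: [0.5569, -0.05, 0.0749]
tcp_rot: [0.713, -0.669, -0.161, -0.138]
contact_force: [-2.8, -4.2, 3.5]
width: 0.0109
```

```bash
python3 - <<'E'
from h import *
s=ctrl.state(); print(s['time'],s['q'],s['ee_pos'],s['contact_force'],s['torque'],s['width'])
print(rel(screwR(np.radians(-7)),J2W(np.array([0,0,60.])+N*15.3)))
snap('wrist','w4')
snap('scene','s4');crop('s4',180,120,320,300,4,'s4c')
E
```

```text
5.15 [ 0.0235  0.3922  0.0367  2.2734 -1.0869  0.1173  2.7211] [ 0.5569 -0.05    0.0749] [-2.7914 -4.2175  3.4835] [-0.9071  0.6495 -0.1257] 0.01090916869260274
(array([-0.0822, -0.0778, -0.3745]), array([1.7284, 1.9634, 0.9398]), array([1.7399, 1.9534, 0.9394]))
```

View pics/w4.png

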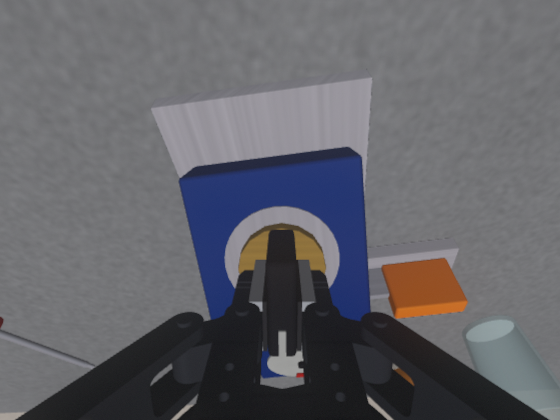

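View pics/s4c.png

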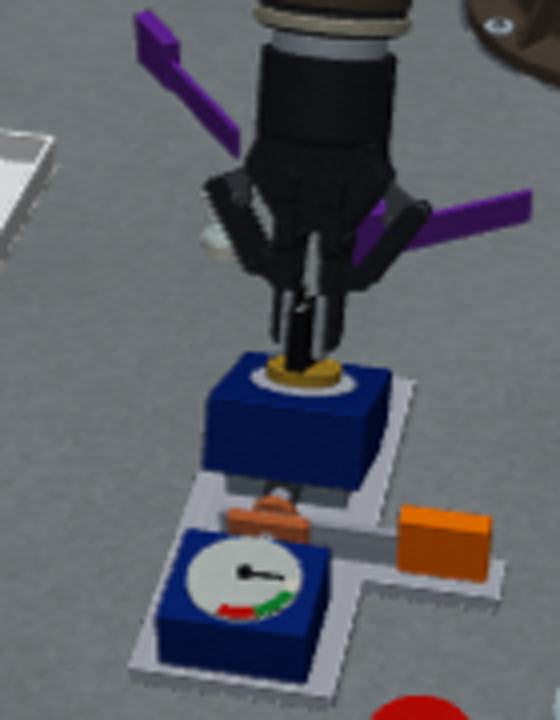

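Emit:
carry_out(plan=[[0, 8, 0, 0, 0, 0, -1], [0, 8, 0, 0, 0, 0, -1], [0, 8, 0, 0, 0, 0, -1], [0, 8, 0, 0, 0, 0, -1], [0, 0, 0, 0, 0, 0, -1]])

```text
time: 5.88
ee_pos: [0.5568, -0.0502, 0.0748]
tcp_rot: [0.729, -0.605, 0.043, -0.317]
contact_force: [-2.9, -5.2, 3.5]
width: 0.0112
```

```bash
cat > d.py <<'E'
import sys
from h import *
n=sys.argv[1]; deg=float(sys.argv[2])
s=ctrl.state(); print(s['time'],s['q'],s['ee_pos'],s['contact_force'],s['torque'],s['width'])
print(rel(screwR(np.radians(deg)),J2W(np.array([0,0,60.])+N*15.3)))
snap('scene','s'+n);crop('s'+n,200,120,300,300,4,'s'+n+'c')
E
python3 d.py 5 -39
```

```text
5.875 [-0.0681  0.3938  0.1526  2.281  -1.2602  0.1577  2.3284] [ 0.5568 -0.0502  0.0748] [-2.9089 -5.1798  3.4672] [-0.8067  0.7069 -0.4787] 0.011215423633254288
(array([ 0.1594, -0.2296, -0.3524]), array([0.9552, 1.9682, 1.9666]), array([0.9594, 1.9568, 1.9759]))
```

View pics/s5c.png

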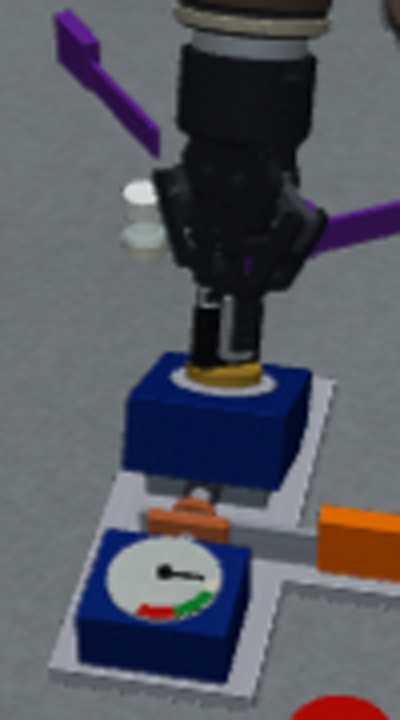

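The wing has turned and the needle is still at 0, so I'll continue.

Emit:
carry_out(plan=[[0, 8, 0, 0, 0, 0, -1], [0, 8, 0, 0, 0, 0, -1], [0, 8, 0, 0, 0, 0, -1], [0, 8, 0, 0, 0, 0, -1], [0, 0, 0, 0, 0, 0, -1]])

```text
time: 6.55
ee_pos: [0.5566, -0.0503, 0.0747]
tcp_rot: [0.689, -0.494, 0.242, -0.472]
contact_force: [-2.6, -5.4, 2.8]
width: 0.0114
```

```bash
python3 d.py 6 -71
```

```text
6.55 [-0.0933  0.3951  0.185   2.2832 -1.2941  0.1699  1.8027] [ 0.5566 -0.0503  0.0747] [-2.6052 -5.4334  2.8322] [-0.8257  0.6946 -0.4595] 0.011423181489727282
(array([ 0.3354, -0.2403, -0.2181]), array([-0.2378,  1.955 ,  2.3887]), array([-0.2404,  1.9419,  2.3991]))
```

View pics/s6c.png

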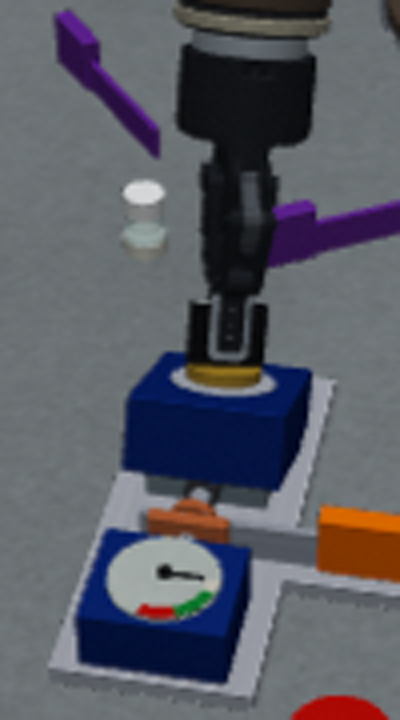

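The needle is still at 0. I'll turn another 32°, which can add at most 0.67 rad of needle.

Emit:
carry_out(plan=[[0, 8, 0, 0, 0, 0, -1], [0, 8, 0, 0, 0, 0, -1], [0, 8, 0, 0, 0, 0, -1], [0, 8, 0, 0, 0, 0, -1], [0, 0, 0, 0, 0, 0, -1]])

```text
time: 7.22
ee_pos: [0.5564, -0.0504, 0.0746]
tcp_rot: [0.596, -0.345, 0.423, -0.59]
contact_force: [-5.1, -5.8, 3.0]
width: 0.0113
```

```bash
python3 d.py 7 -103
```

```text
7.225 [-0.1005  0.3955  0.1944  2.284  -1.303   0.1734  1.2528] [ 0.5564 -0.0504  0.0746] [-5.1198 -5.7728  3.026 ] [-0.7909  0.6869 -0.4547] 0.01130389501460846
(array([ 0.4141, -0.2515,  0.0001]), array([-1.5834,  1.9546,  2.1037]), array([-1.5926,  1.9394,  2.1108]))
```

View pics/s7c.png

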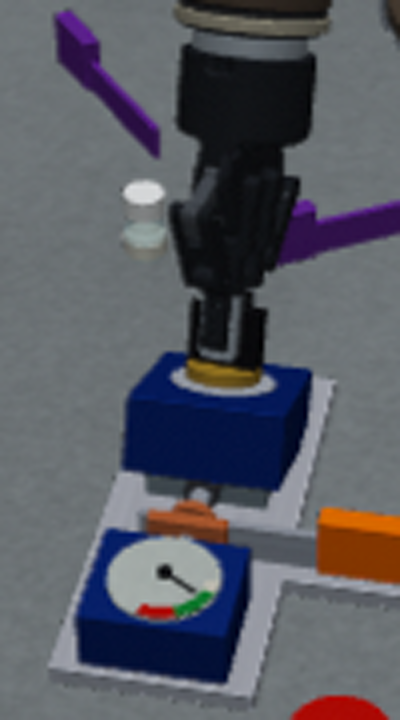

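The needle has moved: its pivot is at (164,572) and its tip at (196,592) in the crop. I'll measure the angle.

```bash
cat > nd.py <<'E'
import sys
from h import *
f,a,b,c2,d=sys.argv[1],*map(float,sys.argv[2:6])
c=load(f); g=lambda a,b:atz(c,(a+.5)/4-.5+200,(b+.5)/4-.5+120,.052)
v=RJ.inv().apply(g(c2,d)-g(a,b)); print(v, 'needle',np.arctan2(v[0],v[1]))
E
python3 nd.py s6 164 572 205 578; python3 nd.py s7 164 572 196 592
python3 - <<'E'
from h import *
crop('s7',222,255,262,285,16,'s7d')
E
```

```text
[0.     0.0219 0.    ] needle 0.0012188604006179483
[0.0107 0.0196 0.    ] needle 0.5007878252382019
```

View pics/s7d.png

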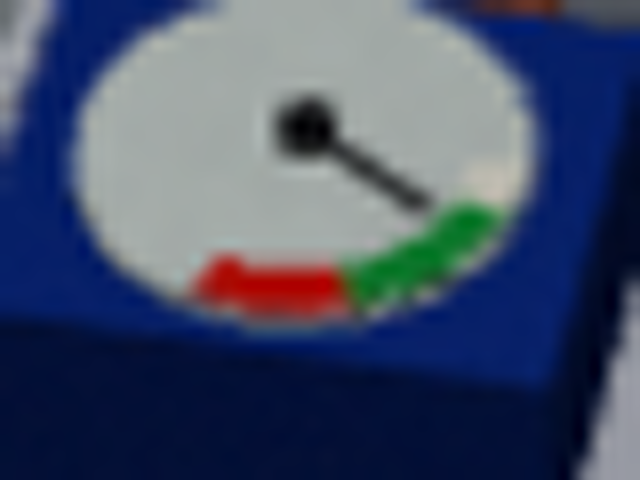

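The needle is at about 0.50 and in the green. I'll turn 6° more towards the middle of the sector, then release.

Emit:
carry_out(plan=[[0, 6, 0, 0, 0, 0, -1], [0, 0, 0, 0, 0, 0, -1], [0, 0, 0, 0, 0, 0, 0.0], [0, 0, 0, 0, 0, 0, 0.3], [0, 0, 0, 0, 0, 0, 0.3], [0, 0, 0, 0, 0, 0, 0.3], [0, 0, 0, 0, -40, 0, 0.3], [0, 0, 0, 0, -50, 0, 0.3], [0, 0, 0, 0, -50, 0, 0.3]])

```text
time: 8.4
ee_pos: [0.5059, -0.056, 0.1912]
tcp_rot: [-0.576, 0.314, -0.451, 0.605]
contact_force: [0.7, 1.4, 1.3]
width: 0.0559
```

```bash
python3 d.py 8 -109; python3 - <<'E'
from h import *
crop('s8',222,255,262,285,16,'s8d'); snap('wrist','w8'); snap('top','t8')
E
```

```text
8.4 [-0.6654  0.0992  0.8297  2.2993 -0.5295  0.4097  0.4258] [ 0.5059 -0.056   0.1912] [0.6557 1.3833 1.3081] [-0.004   0.4055  0.0553] 0.05591520655144739
(array([ 0.3028,  0.1779, -0.1452]), array([  1.5645, 129.0481,  -0.4157]), array([  1.8914, 129.0442,   0.261 ]))
```

View pics/s8d.png

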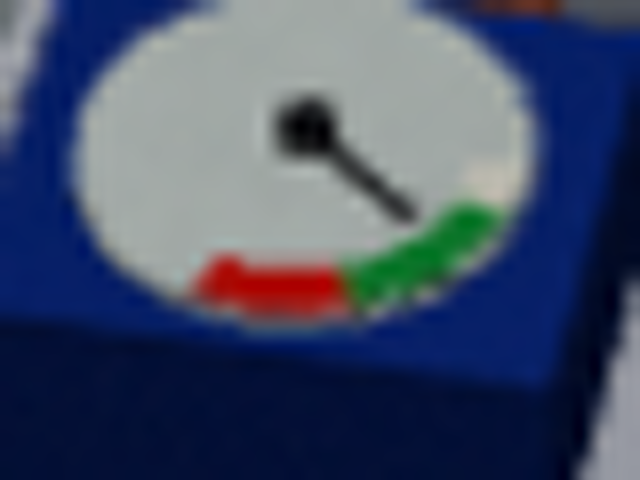

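View pics/w8.png

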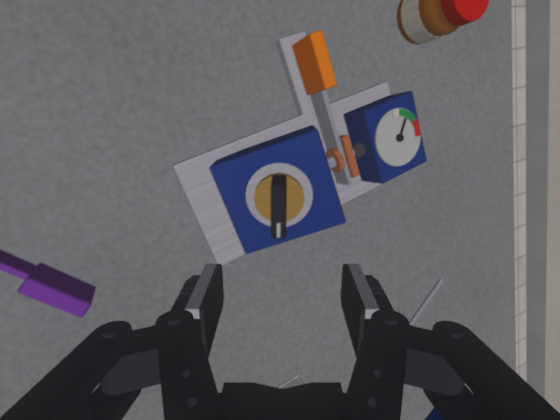

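View pics/s8.png

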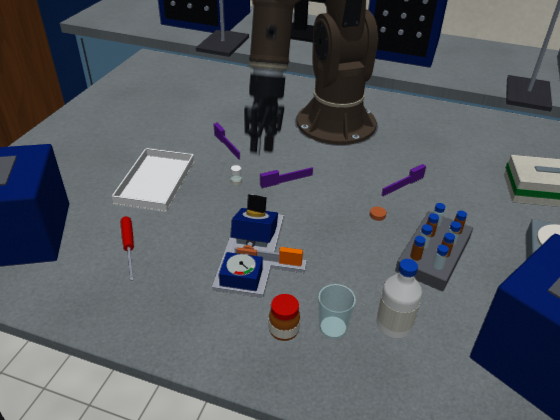

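The needle holds at about 0.6 (mid-green) with the gripper clear of the screw. Next I'll plan the blade grasp.

```bash
cat >> h.py <<'E'
def downR(az): # tool down, tool z at world azimuth az deg
    z=np.array([np.cos(np.radians(az)),np.sin(np.radians(az)),0]); y=np.array([0,0,-1.]); x=np.cross(y,z); return Ro.from_matrix(np.array([x,y,z]).T)
E
python3 - <<'E'
from h import *
s=ctrl.state()
print(rel(downR(9),np.array([.634,.060,.17])))
R=Rs(s['tcp_rot'])
# two stage: first untilt keeping azimuth of z
print(R.as_matrix())
E
```

```text
(array([-24.7612, -18.2296,  -4.4534]), array([-92.7056,  22.246 , 142.7986]), array([-125.6156,   81.2475,   84.2629]))
[[-0.1346  0.4171  0.8988]
 [-0.9808  0.073  -0.1808]
 [-0.1411 -0.9059  0.3992]]
```

Emit:
carry_out(plan=[[-8.25, -6.08, -1.48, 0, 0, 0, 0.3], [-8.25, -6.08, -1.48, 0, 0, 0, 0.3], [-8.25, -6.08, -1.48, 0, 0, 0, 0.3], [0, 0, 0, -31, 6, 47.6, 0.3], [0, 0, 0, -31, 6, 47.6, 0.3], [0, 0, 0, -31, 6, 47.6, 0.3], [0, 0, 0, 0, 0, 0, 0.3]])

```text
time: 9.43
ee_pos: [0.6355, 0.0636, 0.1678]
tcp_rot: [-0.538, 0.539, -0.461, 0.456]
contact_force: [-0.1, -0.2, -0.1]
width: 0.0552
```

```bash
python3 - <<'E'
from h import *
s=ctrl.state(); print(s['time'],s['q'],s['ee_pos'],s['contact_force'],s['width'])
print(rel(downR(9),np.array([.634,.060,.17])))
c=snap('wrist','w9'); 
print(proj(c,[.634,.060,.052]),proj(c,[.634,.060,.012]))
s=c['pose'];print(s)
E
```

```text
9.425 [-0.6476  0.597   0.7347  1.6501 -0.4455  1.0754  0.3805] [0.6355 0.0636 0.1678] [-0.0797 -0.2257 -0.1061] 0.05519754601228697
(array([ 0.3418,  0.1972, -0.1944]), array([ 3.335 , -2.1839, -2.0273]), array([ 3.3206, -2.183 , -2.0518]))
(np.float64(279.99303213163336), np.float64(208.17164406691342)) (np.float64(280.4858842780538), np.float64(194.67421196263632))
[[ 0.9871 -0.1539 -0.0444  0.6235]
 [ 0.1601  0.9367  0.3114  0.1443]
 [-0.0063 -0.3144  0.9493  0.3109]
 [ 0.      0.      0.      1.    ]]
```

View pics/w9.png

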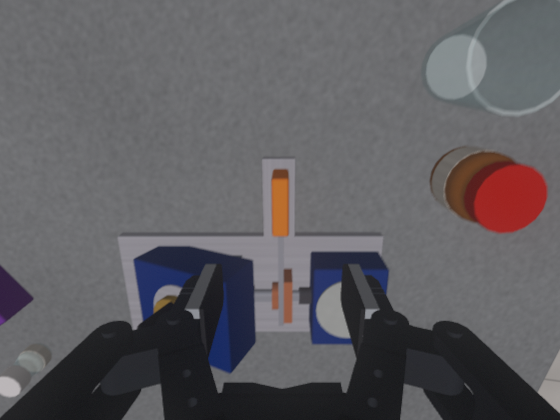

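The handle is centred at (281,207), against a predicted (280,208). I'll descend and grip.

Emit:
carry_out(plan=[[0, 0, 0, 3.3, 0, -1.8, 0.3], [0, 0, 0, 0, 45, 0, 0.3], [0, 0, 0, 0, 50, 0, 0.3], [0, 0, 0, 0, 35, 0, 0.3], [0, 0, 0, 0, 16, 0, 0.3], [0, 0, 0, 0, 0, 0, 0.3]])

```text
time: 10.22
ee_pos: [0.6313, 0.0536, 0.0258]
tcp_rot: [-0.535, 0.538, -0.461, 0.46]
contact_force: [-0.5, 0.7, -0.2]
width: 0.0555
```

```bash
python3 - <<'E'
from h import *
s=ctrl.state(); print(s['time'],s['q'],s['ee_pos'],s['contact_force'],s['width'])
print(rel(downR(9),np.array([.634,.060,.02])))
c=snap('wrist','w10')
E
```

```text
10.225 [-0.5666  0.7496  0.6217  1.7739 -0.5767  0.8127  0.4912] [0.6313 0.0536 0.0258] [-0.5337  0.7487 -0.1958] 0.055466996840463474
(array([ 0.2534, -0.272 ,  0.0376]), array([-5.9254,  5.8456,  3.6402]), array([-5.9465,  5.8256,  3.6379]))
```

View pics/w10.png

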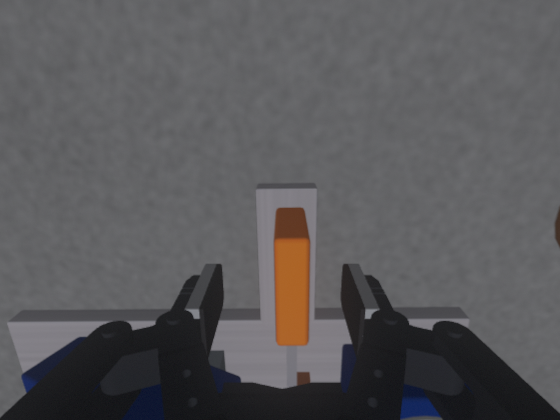

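Emit:
carry_out(plan=[[0, 0, 0, -6, 4.5, 3.6, 0.3], [0, 0, 0, 0, 0, 0, 0.3]])

```text
time: 10.52
ee_pos: [0.6352, 0.0623, 0.0222]
tcp_rot: [-0.537, 0.538, -0.46, 0.459]
contact_force: [-0.5, 0.2, 0.2]
width: 0.0553
```

```bash
python3 - <<'E'
from h import *
s=ctrl.state(); print(s['time'],s['ee_pos'],s['contact_force'],s['width'])
print(rel(downR(9),np.array([.634,.060,.02])))
c=snap('wrist','w11')
E
```

```text
10.525 [0.6352 0.0623 0.0222] [-0.484   0.2325  0.1928] 0.05532323098546257
(array([ 0.1117, -0.1044,  0.0123]), array([ 2.0841,  2.1511, -1.5929]), array([ 2.0865,  2.1547, -1.5849]))
```

View pics/w11.png

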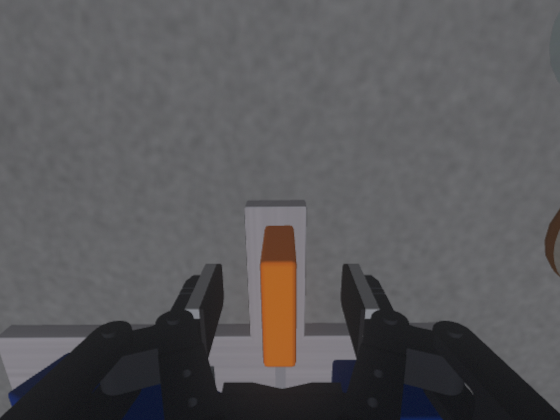

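Emit:
carry_out(plan=[[0, 0, 0, 0, 1.5, -1, 0.3], [0, 0, 0, 0, 0, 0, -0.2], [0, 0, 0, 0, 0, 0, -0.5], [0, 0, 0, 0, 0, 0, -1], [0, 0, 0, 0, 0, 0, -1], [0, 0, 0, 0, 0, 0, -1], [0, 0, 0, 0, 0, 0, -1]], newtons=50)

```text
time: 11.45
ee_pos: [0.6341, 0.0608, 0.0202]
tcp_rot: [-0.536, 0.538, -0.46, 0.46]
contact_force: [4.8, 0.3, 0.4]
width: 0.0131
```

```bash
python3 - <<'E'
from h import *
s=ctrl.state(); print(s['time'],s['q'],s['ee_pos'],s['contact_force'],s['torque'],s['width'])
R=Rs(s['tcp_rot']);print('pull dir in tool',R.inv().apply(RJ.apply([0,90,0])))
snap('scene','s12');crop('s12',200,120,300,300,4,'s12c')
E
```

```text
11.45 [-0.5729  0.7601  0.6164  1.7692 -0.5832  0.8052  0.4853] [0.6341 0.0608 0.0202] [4.8119 0.2709 0.3854] [ 0.0559 -0.8661  0.3411] 0.013104067784388856
pull dir in tool [-89.9995  -0.1135  -0.2779]
```

View pics/s12c.png

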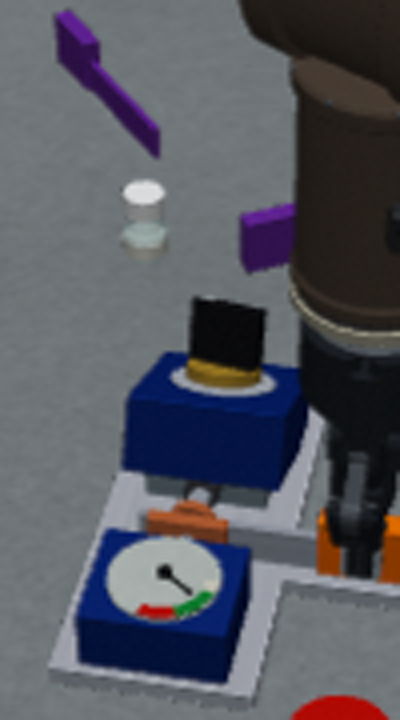

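The handle is gripped and the needle is still green. I'll draw it out along jig +y.

Emit:
carry_out(plan=[[0, 0, 0, 0, 0, 0.6, -1], [0, 0, 0, -6, 0, 0, -1], [0, 0, 0, -10, 0, 0, -1], [0, 0, 0, -12, 0, 0, -1], [0, 0, 0, -12, 0, 0, -1], [0, 0, 0, -12, 0, 0, -1], [0, 0, 0, -12, 0, 0, -1], [0, 0, 0, -12, 0, 0, -1], [0, 0, 0, -12, 0, 0, -1], [0, 0, 0, -10, 0, 0, -1], [0, 0, 0, 0, 0, 0, -1]])

```text
time: 12.88
ee_pos: [0.6186, 0.1603, 0.0198]
tcp_rot: [-0.537, 0.538, -0.461, 0.458]
contact_force: [-1.4, 2.9, 5.9]
width: 0.0134
```

```bash
python3 - <<'E'
from h import *
s=ctrl.state(); print(s['time'],s['q'],s['ee_pos'],s['contact_force'],s['torque'],s['width'])
snap('scene','s13');snap('wrist','w13')
E
```

```text
12.875 [-0.7333  0.7666  0.6259  1.763  -0.5952  0.8142  0.3395] [0.6186 0.1603 0.0198] [-1.4101  2.9419  5.8985] [0.3244 0.1593 0.0002] 0.013396906714692734
```

View pics/s13.png

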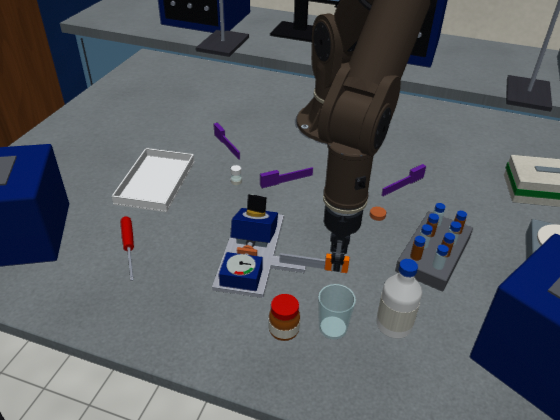

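View pics/w13.png

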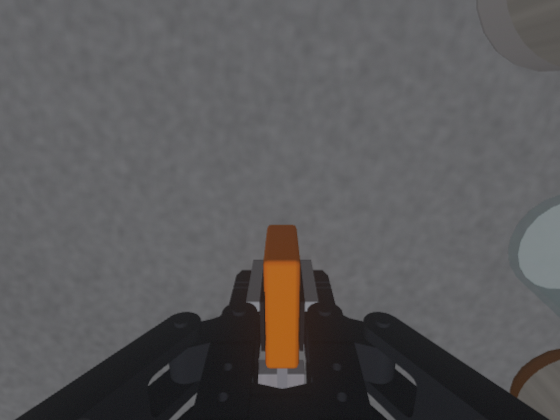

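The blade is clear of the jig, and the needle has returned to 0 as it should with the gap empty. I'll lift and carry it.

Emit:
carry_out(plan=[[0, 0, 0, 0, -25, 0, -1], [0, 0, 0, 0, -50, 0, -1], [0, 0, 0, 0, -50, 0, -1], [0, 0, 0, 0, -50, 0, -1], [0, 0, 0, 0, -5, 0, -1], [0, 0, 0, 25, 0, -9, -1], [0, 0, 0, 45, 0, -16, -1], [0, 0, 0, 50, 0, -18, -1], [0, 0, 0, 50, 0, -18, -1], [0, 0, 0, 50, 0, -18, -1], [0, 0, 0, 50, 0, -18, -1], [0, 0, 0, 50, 0, -18, -1]])

```text
time: 14.48
ee_pos: [0.5527, -0.1775, 0.1988]
tcp_rot: [-0.535, 0.538, -0.462, 0.459]
contact_force: [0.4, -0.1, -1.5]
width: 0.0134
```

Emit:
carry_out(plan=[[0, 0, 0, 50, 0, -18, -1], [0, 0, 0, 50, 0, -18, -1], [0, 0, 0, 50, 0, -18, -1], [0, 0, 0, 29, 0, -11, -1], [0, 10, 0, 0, 0, 0, -1], [0, 10, 0, 0, 0, 0, -1], [0, 10, 0, 0, 0, 0, -1], [0, 10, 0, 0, 0, 0, -1], [0, 10, 0, 0, 0, 0, -1], [0, 10, 0, 0, 0, 0, -1], [0, 10, 0, 0, 0, 0, -1], [0, 10, 0, 0, 0, 0, -1]])

```text
time: 15.98
ee_pos: [0.5165, -0.3625, 0.1991]
tcp_rot: [0.111, -0.115, 0.698, -0.698]
contact_force: [-0.8, 0.1, -0.2]
width: 0.0133
```

Emit:
carry_out(plan=[[0, 10, 0, 0, 0, 0, -1], [0, 1, 0, 0, 0, 0, -1]])

```text
time: 16.23
ee_pos: [0.5168, -0.3625, 0.1992]
tcp_rot: [-0.046, 0.05, -0.705, 0.705]
contact_force: [-0.4, 0.3, -1.1]
width: 0.0134
```

```bash
python3 - <<'E'
from h import *
s=ctrl.state(); print(s['time'],s['q'],s['ee_pos'],s['contact_force'],s['torque'],s['width'])
print(rel(downR(-82),np.array([.518,-.361,.2])))
snap('scene','s14');snap('top','t14');snap('wrist','w14')
E
```

```text
16.225 [-0.1588  0.7401  1.2004  1.6507 -0.7141  1.2656 -0.2505] [ 0.5168 -0.3625  0.1992] [-0.3698  0.2502 -1.0897] [ 0.0163 -0.0584  0.0242] 0.013434056508893408
(array([ 0.0233, -0.2638,  0.3457]), array([-1.4063, -0.8327, -1.3548]), array([-1.395 , -0.8406, -1.3616]))
```

View pics/s14.png

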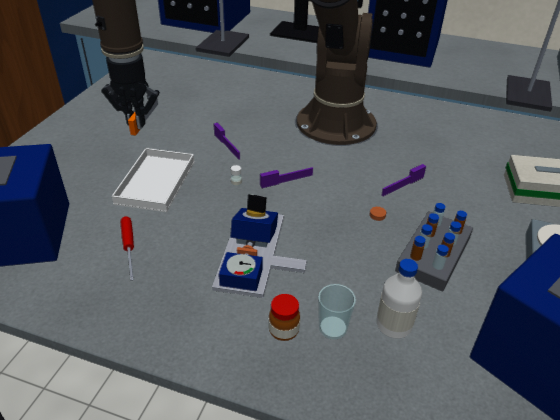

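View pics/w14.png

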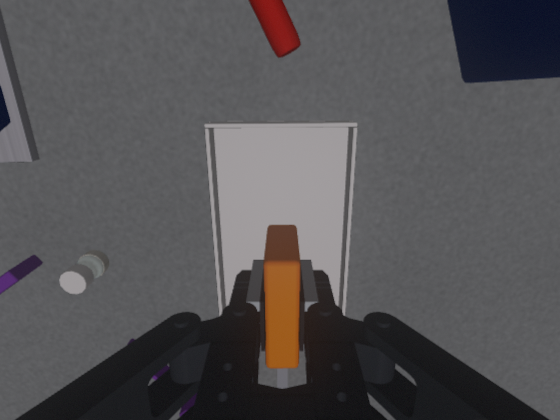

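The blade is over the tray and aligned with its long side. I'll lower it.

Emit:
carry_out(plan=[[0, 0, 0, -1.4, 30, -1.4, -1], [0, 0, 0, 0, 40, 0, -1], [0, 0, 0, 0, 40, 0, -1], [0, 0, 0, 0, 30, 0, -1], [0, 0, 0, 0, 10, 0, -1], [0, 0, 0, 0, 0, 0, -1]])

```text
time: 17.12
ee_pos: [0.5188, -0.3615, 0.0512]
tcp_rot: [-0.047, 0.05, -0.705, 0.706]
contact_force: [-0.7, 0.2, -2.0]
width: 0.0134
```

```bash
python3 - <<'E'
from h import *
s=ctrl.state(); print(s['time'],s['q'],s['ee_pos'],s['contact_force'],s['torque'],s['width'])
print(rel(downR(-82),np.array([.518,-.361,.012])))
snap('scene','s15');snap('wrist','w15');crop('s15',80,100,230,230,5,'s15c')
E
```

```text
17.125 [-0.0901  0.8846  1.0443  1.7826 -0.8893  1.0314 -0.1292] [ 0.5188 -0.3615  0.0512] [-0.69    0.246  -1.9501] [-0.0199 -0.0446 -0.0251] 0.013392853039234938
(array([-0.0487, -0.1444,  0.2072]), array([ 0.711 , 39.1678, -0.5847]), array([ 0.5709, 39.1696, -0.6164]))
```

View pics/s15c.png

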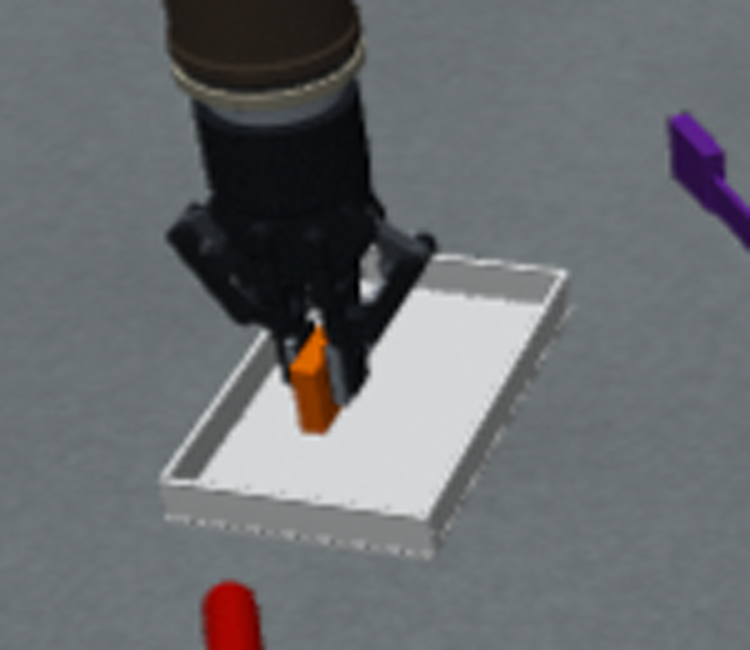

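View pics/w15.png

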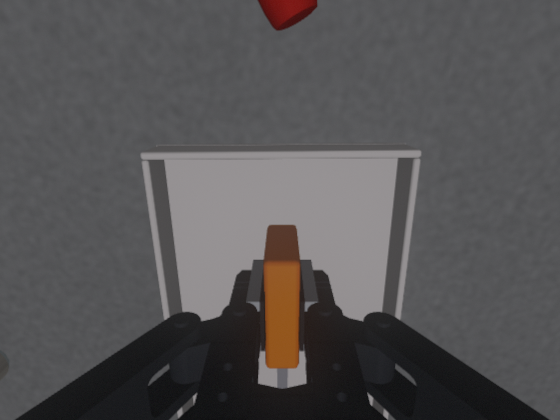

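The handle is centred in the tray. I'll lower the last 37 mm, then creep.

Emit:
carry_out(plan=[[0, 0, 0, 0.6, 18, -0.6, -1], [0, 0, 0, 0, 12, 0, -1], [0, 0, 0, 0, 5, 0, -1], [0, 0, 0, 0, 2, 0, -1], [0, 0, 0, 0, 0, 0, -1]])

```text
time: 17.85
ee_pos: [0.5182, -0.361, 0.0141]
tcp_rot: [-0.047, 0.049, -0.705, 0.706]
contact_force: [-0.4, -0.5, -0.8]
width: 0.0131
```

```bash
python3 - <<'E'
from h import *
s=ctrl.state(); print(s['time'],s['ee_pos'],s['contact_force'],s['torque'],s['width'])
E
```

```text
17.85 [ 0.5182 -0.361   0.0141] [-0.4312 -0.5104 -0.7592] [-0.0165 -0.0555 -0.0004] 0.013067627815375439
```

Emit:
carry_out(plan=[[0, 0, 0, 0, 1.5, 0, -1], [0, 0, 0, 0, 0, 0, -1]])

```text
time: 18.1
ee_pos: [0.5182, -0.3609, 0.0126]
tcp_rot: [-0.047, 0.049, -0.705, 0.706]
contact_force: [0.5, 0.1, -1.0]
width: 0.0134
```

Emit:
carry_out(plan=[[0, 0, 0, 0, 1, 0, -1], [0, 0, 0, 0, 0, 0, -1]])

```text
time: 18.35
ee_pos: [0.5182, -0.361, 0.0122]
tcp_rot: [-0.047, 0.049, -0.705, 0.706]
contact_force: [-1.7, 1.4, 5.4]
width: 0.0133
```

The handle is touching the tray floor (5 N). I'll release and retreat.

Emit:
carry_out(plan=[[0, 0, 0, 0, 0, 0, -0.5], [0, 0, 0, 0, 0, 0, -0.2], [0, 0, 0, 0, 0, 0, 0.1], [0, 0, 0, 0, 0, 0, 0.1], [0, 0, 0, 0, 0, 0, 0.1], [0, 0, 0, 0, -20, 0, 0.1], [0, 0, 0, 0, -50, 0, 0.1], [0, 0, 0, 0, -50, 0, 0.1], [0, 0, 0, 0, -50, 0, 0.1], [0, 0, 0, 0, 0, 0, 0.1]])

```text
time: 19.6
ee_pos: [0.5195, -0.3629, 0.1869]
tcp_rot: [-0.049, 0.047, -0.703, 0.708]
contact_force: [-0.6, -0.5, -0.7]
width: 0.0474
```

```bash
python3 - <<'E'
from h import *
s=ctrl.state(); print(s['time'],s['ee_pos'],s['contact_force'],s['width'])
snap('scene','s16');snap('wrist','w16');crop('s16',100,130,320,300,3.5,'s16c')
E
```

```text
19.6 [ 0.5195 -0.3629  0.1869] [-0.6267 -0.4811 -0.7166] 0.04741527250741701
```

View pics/s16c.png

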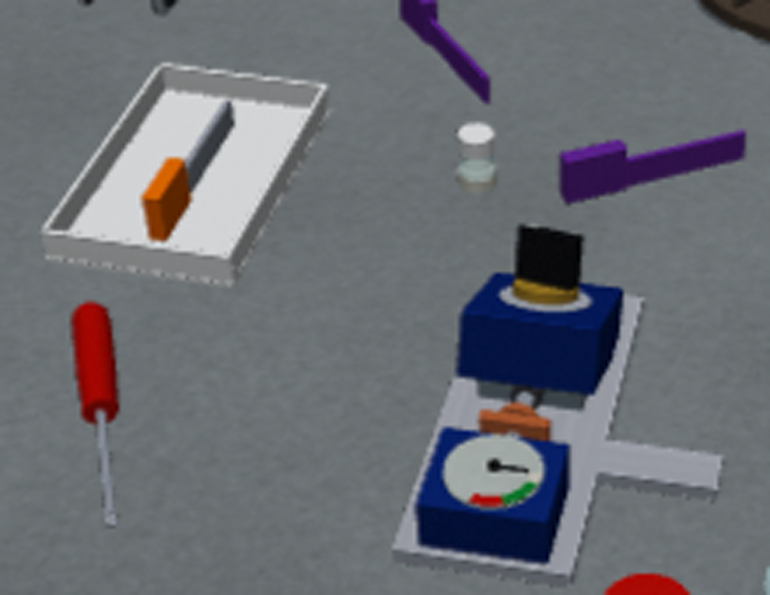

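View pics/w16.png

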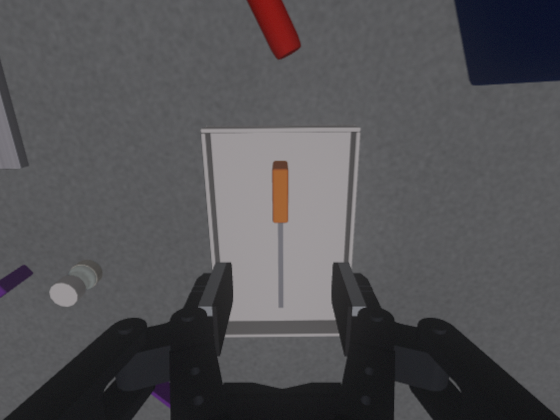

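The blade rests on edge, wholly inside the tray: handle around (281,190), tip at (281,307), and all four walls clear. The wing stands as set and the bystanders look untouched. I'll hand in.

```bash
python3 - <<'E'
from h import *
c=load('w16');T=Ro.from_euler('z',7.87,degrees=True)
for u,v,z in [(280,190,.035),(281,307,.016)]: print(T.inv().apply(atz(c,u,v,z)-[.4679,-.3684,0]))
s=ctrl.state();print(s['qd'],s['time']);print(ctrl.sign_off())
E
```

```text
[0.0537 0.0012 0.035 ]
[-0.0827  0.0005  0.016 ]
[ 0.006   0.0278 -0.0283  0.0221 -0.005  -0.0049  0.0042] 19.7
the job is handed in; nothing more can be done
None
```

I set the gap, drew the blade out and left it in the tray. The job was handed in at 19.7 s with no verdict reported.

- **Setting:** I turned the screw clockwise about 102° in one grip, then let go and backed off. The needle stood at about 0.6 rad, in the middle of the green sector, with the blade nipped. It was still in the green after I had gripped the handle.
- **Blade:** I drew it about 100 mm along the jig's +y, and the needle went back to 0 with the gap empty. I set it down with about 5 N of contact. It stands on its lower edge rather than on its side. Measured in tray axes, the handle is at x +54 mm, y +1 mm and the tip at x -83 mm, y 0 mm. Both are inside the walls, and by geometry the underside is about 4 mm up and the tip about 16 mm.
- **Last checks:** In the last pictures the screw's wing looked the same as when I let go, and no bystander appeared to have moved. The gripper was clear of everything.
- **Not measured:** I did not measure the empty gap itself; from the needle reading it should be about 4.0 mm.
- **Off-nominal:**
  - Joint 7 read 2.742 for a moment before the screw grasp (stated limit 2.74), and joint 6 read 0.117 to 0.118 (limit 0.12). No fault was reported.
  - The screw's position in the cameras was about 2 mm off my first jig fit, so I corrected the grasp for it.

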